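# Set out the sill for filling two jars

## Robot

A 6-joint arm with a two-finger parallel gripper is mounted at the origin on the work surface. World frame = base frame: x ahead of the robot, y to its left, z up, the work surface at z = 0. Lengths are in m, angles in rad, forces in N, time in s.
With the tool pointing down it reaches from about 0.375 to 0.975 m from the base axis. Payload 3.8 kg.
Tool frame: the origin (TCP) lies midway between the tips of the shut fingers; the grasp point (between the pads) lies 19 mm behind it; z points along the fingers, y is the line along which they close (so a half turn about z gives the same grasp; the last joint's range is limited). The gripper opens to 85 mm and grips with 20 to 120 N. Pads are 22 mm wide; open, the fingers measure 114 mm over their backs; the gripper's body (76 mm by 85 mm) begins 54 mm behind the grasp point. The pads swing forward as they close: fully open they stand 13 mm farther back than shut.
Start: joints at [1.188, 0.264, 1.604, -0, 1.274, -0.037], TCP at [0.229, 0.635, 0.231] pointing down, gripper open.
Joint ranges: [-2.63, 2.63], [-0.94, 2.18], [0.31, 2.57], [-1.31, 4.45], [0, 2.66], [-2.55, 2.55]. Speed limits (rad/s): [2.57, 2.57, 3.14, 3.14, 3.14, 3.14].

## Interface

Orientations are given as a rotation vector (axis times angle).
In Python, from workcell import bot, imaging gives the robot as it stands.
- The arm moves only by the tool step_arm, never from a script. Its argument "series" is a list of rows, each an object of numbers: "grip": the closure, from -1 (fully open) to 1 (shut); "x", "y", "z": the shift along the tool's x, y, z normalised to -1 to 1, where 1 is 500 mm; "ax", "ay", "az": the turn, a rotation vector about the tool's x, y, z normalised to -1 to 1, where 1 is 30 degrees. A call has 1 to 12 rows; each row is the pose to reach, as a shift and turn from the pose commanded when the call began, along the tool's axes at that moment; what a row does not reach only later rows make up. A row lasts 1/10 s, in which the tool goes at most 50 mm and 8.59 degrees, less where a joint would pass 70% of its speed; a pose out of reach is approached as far as the arm can. A call with a number of a shift or a turn outside -1 to 1 is refused whole. A call with a gripper value outside its range is refused whole. The fingers move at their own pace and stop on an object; "force" is the grip in N (left out, the last holds). Time passes only in rows, so rows that repeat a pose let the fingers close. It gives the time, the measured TCP pose, the force, the opening and the grip force at its end, in the units of the state.
- bot.read_state(): the state, without advancing time (a new reading comes with each control period).
- imaging.read_camera(name): name is "side" or "top" or "wrist"; returns a dict with "img" (480x640x3 uint8, red, green, blue), "fx", "fy", "cx", "cy" (pixels), "R" (3x3) and "t" (3): a world point X has camera coordinates R X + t. Camera axes: x right, y down, z forward; pixel columns grow to the right and rows downward; lengths in m; the calibration is good to about 2 mm. A picture is of the moment at which its call begins. There is no depth.
- bot.finish_job(): hands the job in; it is judged then, once.
The state is a dict: "time": time; "q": joint angles; "joint_vel": joint speeds; "joint_torque": joint torques, N m; "tool_pos": TCP position; "tcp_rot": TCP orientation; "wrist_force": force on the tool from outside, world axes, zero at the start; "torque": the same for the moment, N m; "width": opening from 0.0 (shut) to 1.0 (fully open); "grip_force": force on a finger pad.
Only numpy, scipy, OpenCV 4.12 (cv2) and the standard library are available. Lean on these libraries where they do the work, as an engineer would, in place of code of your own. Each camera call takes 0.05 s, during which the arm holds its last target. There are 200 camera calls.

## Task

Set the sill up for filling the two green jars: lay each aluminium lid flat on the tiles straight in front of the jar whose mouth it fits (the robot's side), leaving about 35 mm between lid and glass; stand the silicone jar gripper on the tiles in line with the two jars, midway between them; and stand the steel funnel upright in the mouth of the tall jar. Set everything down rather than dropping it, and leave the jars, the small faceted glass, the storage box and the plant pot where they stand.

Things in the scene. Friction and masses are not known exactly. Their poses are not given: they have to be found in the camera images.
- lid_large_center (a point): The larger aluminium screw lid, a plain knurled disc lying closed side up: 64 mm in diameter, 15 mm high, 16 g; its skirt screws onto a 58 mm neck. This point is its centre, 7.5 mm above its underside; z is its axis, up.
- lid_small_center (a point): The smaller aluminium screw lid, a plain knurled disc lying closed side up: 49 mm in diameter, 15 mm high, 16 g; its skirt screws onto a 43 mm neck. This point is its centre, 7.5 mm above its underside; z is its axis, up.
- jar_gripper_center (a point): The hard silicone jar gripper, a dark grey ribbed dome standing flat side down: 62 mm in diameter with an upright wall for the lower 18 mm, then rounded in to the top at 36 mm; 70 g. This point is on its axis, 18 mm above its flat underside; z up.
- funnel_collar (a point): Stainless funnel, at first spout down in the faceted glass. From the top: upright collar 66 mm across, 22 mm high; cone 20 mm high, narrowing to 32 mm; spout 28 mm long, 28 mm at its end; 90 g. This point: on the axis (z, up) half-way up the collar, 59 mm above the spout's end. Seated in the tall jar the cone rests on the mouth, this point about 20 mm above the mouth, spout end 39 mm below it.
- jar_tall_mouth (a point): Tall empty green glass jar, loose on the sill, 300 g: body 80 mm in diameter, 130 mm high, neck 58 mm outside and 50 mm inside, open. This point is the centre of its mouth, 130 mm above the sill; its x points straight away from the robot's side (world x), y to the left along the sill, z up.
- jar_short_mouth (a point): The short empty green glass jar, loose on the sill, 170 g, level with the tall one in a row along the sill (same x), to its left or right, centres 220 to 240 mm apart: body 62 mm in diameter, 90 mm high, neck 43 mm outside, open. This point is the centre of its mouth, 90 mm above the sill; axes as for the tall jar.
- glass: Small clear faceted glass tumbler in which the funnel stands at the start: 58 mm across the rim, 85 mm high, 160 g, loose. Origin at the centre of its underside. It stays where it is.
- storage_box: Plastic storage box with grey hinged lid, snap latch shut: 100 x 160 mm (x, y), 65 mm high. Origin at the centre of its underside. Bystander.
- herb_pot: Terracotta pot with a small green plant: 90 mm across, 75 mm high, about 130 mm with the plant. Origin at the centre of its underside. Bystander.
Not all that is in view belongs to the job. What is shaped like the part that bears lid_small_center but black is not meant. Leave any pink look-alike of the part that bears jar_short_mouth alone.

How it is judged:
At the end, for the whole second after the job is handed in: Each lid flat before its own jar: gap 35 +-15 mm, within 15 mm of the jar's centre line. Gripper flat on the sill between the jars, within 15 mm of their line, 30 mm or more clear of each. Funnel upright (0.12 rad) in the tall jar, within 8 mm of centre, 6 mm of seated height. All released, at rest (x of lid_large_center in the frame of jar_tall_mouth between -0.122 and -0.092 m and y of lid_large_center in the frame of jar_tall_mouth between -0.015 and 0.015 m and height (world z) of each of lid_large_center, lid_small_center below 0.0105 m and angle between each of lid_large_center, lid_small_center, jar_gripper_center's own z axis and vertical below 0.08 rad and x of lid_small_center in the frame of jar_short_mouth between -0.1055 and -0.0755 m and y of lid_small_center in the frame of jar_short_mouth between -0.015 and 0.015 m and ((y of jar_gripper_center in the frame of jar_tall_mouth above 0.101 m and y of jar_gripper_center in the frame of jar_short_mouth below -0.092 m) or (y of jar_gripper_center in the frame of jar_tall_mouth below -0.101 m and y of jar_gripper_center in the frame of jar_short_mouth above 0.092 m)) and x of jar_gripper_center in the frame of jar_tall_mouth between -0.015 and 0.015 m and height (world z) of jar_gripper_center below 0.022 m and horizontal distance between funnel_collar and jar_tall_mouth below 0.008 m and z of funnel_collar in the frame of jar_tall_mouth between 0.0144 and 0.0264 m and angle between funnel_collar's own z axis and vertical below 0.12 rad and linear speed of each of lid_large, lid_small, jar_gripper, funnel below 0.02 m/s); the robot touches nothing.
It fails at once if a green jar is shifted by more than 15 mm or tipped (distance of any of jar_tall_mouth, jar_short_mouth from where it was at the start of the episode above 0.015 m or angle between any of jar_tall_mouth, jar_short_mouth's own z axis and vertical above 0.25 rad).
It fails at once if the faceted glass, the storage box or the plant pot is shifted by more than 15 mm or tipped (distance of any of glass, storage_box, herb_pot from where it was at the start of the episode above 0.015 m or angle between any of glass, storage_box, herb_pot's own z axis and vertical above 0.25 rad).
It fails at once if a lid, the jar gripper or the funnel is dropped (falls free by more than about 30 mm) ((linear speed of lid_large above 0.75 m/s and contact force between the fingers and lid_large below 0.01 N) or (linear speed of lid_small above 0.75 m/s and contact force between the fingers and lid_small below 0.01 N) or (linear speed of jar_gripper above 0.75 m/s and contact force between the fingers and jar_gripper below 0.01 N) or (linear speed of funnel above 0.75 m/s and contact force between the fingers and funnel below 0.01 N)).
It also fails if it takes over 115 s, if anything falls off the work surface, if the arm or the gripper's body presses on something with over 40 N, if the wrist force passes 120 N, or if a joint passes its speed limit or range.

## Working session

There is one attempt and no reset: what is moved stays moved. The work goes in short steps, Python scripts to look and compute and a tool call to move; the robot and the scene stay as the last step left them, time stands still between calls to the robot, and variables do not carry over. Pictures are saved under pics/ and viewed, at most 14 in all, crops included, and the job is handed in when it is done.

Besides the shell and the picture viewer there is one more tool, called after "Emit:" as name(argument=value, ...), one argument or row to a line, values as JSON. step_arm: Moves the arm, as the interface text tells. Scaled input: -1 to 1 covers 500 mm each way for a shift and 30 degrees each way for a turn. Its arguments: {"type":"object","properties":{"series":{"type":"array","items":{"type":"object","properties":{"grip":{"type":"number"},"x":{"type":"number","minimum":-1,"maximum":1},"y":{"type":"number","minimum":-1,"maximum":1},"z":{"type":"number","minimum":-1,"maximum":1},"ax":{"type":"number","minimum":-1,"maximum":1},"ay":{"type":"number","minimum":-1,"maximum":1},"az":{"type":"number","minimum":-1,"maximum":1}}}},"force":{"type":"number"}},"required":["series"]}

```bash
ls; mkdir -p pics; python3 - <<'E'
from workcell import bot, imaging
import cv2,numpy as np
s=bot.read_state();print(s['time'],s['tool_pos'],s['tcp_rot'],s['width'])
for n in("top","side"):
    c=imaging.read_camera(n);cv2.imwrite(f'pics/{n}0.png',c['img'][:,:,::-1])
    print(n,c['fx'],c['cx'],c['cy'],np.round(c['R'],3).tolist(),np.round(c['t'],3),np.round(-np.array(c['R']).T@c['t'],3))
E
```

```text
pics
0.0 [0.22850811 0.63437778 0.22995486] [-0.5404147  -3.09425925  0.00340043] 0.9958692850925791
top 575.1477640872382 316.8278833085746 236.9058477898386 [[-0.016, -1.0, -0.011], [-0.991, 0.017, -0.131], [0.131, 0.008, -0.991]] [0.028 0.591 1.23 ] [0.424 0.007 1.297]
side 538.5342647174682 319.62721213217804 235.30434805320516 [[0.844, -0.536, -0.018], [-0.323, -0.482, -0.815], [0.428, 0.693, -0.58]] [-0.466  0.288  0.939] [ 0.085 -0.763  0.77 ]
```

View pics/top0.png

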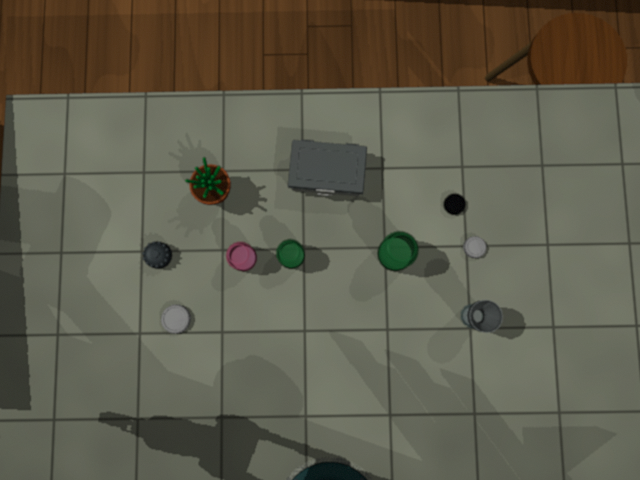

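View pics/side0.png

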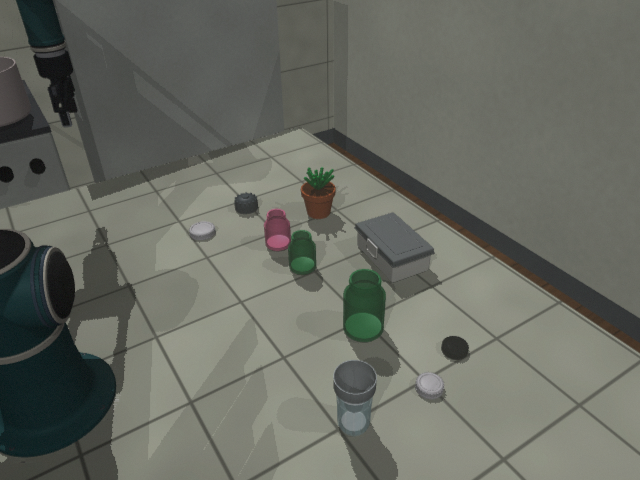

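```bash
cat > h.py <<'E'
import cv2,numpy as np
from scipy.optimize import minimize
from workcell import bot,imaging
a=np.linspace(0,2*np.pi,48,endpoint=False)
M=dict(lidL=[(0,.032),(.015,.032)],lidS=[(0,.0245),(.015,.0245)],dome=[(0,.031),(.018,.031),(.03,.022),(.036,.01)],
 tall=[(0,.04),(.1,.04),(.115,.029),(.13,.029)],short=[(0,.031),(.065,.031),(.075,.0215),(.09,.0215)],
 funnel=[(.02,.033),(.042,.033)],pink=[(0,.031),(.065,.031),(.075,.0215),(.09,.0215)])
def proj(c,X):
    p=np.asarray(X)@np.array(c['R']).T+np.array(c['t']);return np.c_[c['fx']*p[:,0]/p[:,2]+c['cx'],c['fy']*p[:,1]/p[:,2]+c['cy']]
def ray(c,uv,z):
    R=np.array(c['R']);o=-R.T@np.array(c['t']);d=R.T@np.array([(uv[0]-c['cx'])/c['fx'],(uv[1]-c['cy'])/c['fy'],1]);return o+d*(z-o[2])/d[2]
def hull(c,m,x,y,z0=0):
    P=np.vstack([np.c_[x+r*np.cos(a),y+r*np.sin(a),0*a+z+z0] for z,r in M[m]]);return cv2.convexHull(proj(c,P).astype(np.float32))[:,0]
def hmask(h,shape,S=8):
    m=np.zeros(shape,np.uint8);cv2.fillPoly(m,[np.round(h*16).astype(np.int32)],1,shift=4);return m
def mask(im,kind):
    hsv=cv2.cvtColor(im,cv2.COLOR_RGB2HSV);H,S,V=[hsv[...,i].astype(int) for i in range(3)]
    return {'green':(H>55)&(H<85)&(S>110),'white':(S<30)&(V>135),'dark':(V<75)}[kind].astype(np.uint8)
def comp(m,seed,K=4):
    m=cv2.morphologyEx(m,cv2.MORPH_CLOSE,np.ones((3,3)))
    n,l,st,ce=cv2.connectedComponentsWithStats(m)
    ids=[i for i in range(1,n) if st[i,4]>30];
    i=min(ids,key=lambda i:np.hypot(*(ce[i]-seed)));return (l==i).astype(np.uint8),st[i],ce[i]
E
python3 - <<'E'
from h import *
c={n:imaging.read_camera(n) for n in("top","side")}
import pickle;pickle.dump(c,open('c0.pkl','wb'))
seeds=dict(lidL=((175,319),(203,231)),lidS=((475,247),(431,384)),dome=((157,255),(246,203)),tall=((398,251),(365,305)),short=((291,254),(303,253)))
kind=dict(lidL='white',lidS='white',dome='dark',tall='green',short='green')
tiles=[]
for k,s in seeds.items():
  ims=[]
  xy=ray(c['top'],s[0],0.015 if 'lid' in k else .03 if k=='dome' else .09)[:2]
  for n,sd in zip(("top","side"),s):
    im=c[n]['img'];m,st,ce=comp(mask(im,kind[k]),sd)
    hm=hmask(hull(c[n],k,*xy),m.shape)
    def cost(p):
      h=hull(c[n],k,*p)
      # upsampled IoU in local window
      o=np.array(sd)-50;mm=cv2.resize(m[max(0,o[1]):o[1]+100,o[0]:o[0]+100],None,fx=6,fy=6,interpolation=cv2.INTER_LINEAR)
      q=np.zeros_like(mm);cv2.fillPoly(q,[np.round(((h-np.array([o[0],max(0,o[1])])+.5)*6-.5)).astype(np.int32)],1)
      return 1-(q&mm).sum()/((q|mm).sum())
    r=minimize(cost,xy,method='Nelder-Mead',options=dict(initial_simplex=xy+np.array([[0,0],[.015,0],[0,.015]]),xatol=1e-4))
    print(k,n,st,np.round(r.x,4),round(r.fun,3))
    o=np.maximum(np.array(sd)-40,0);cr=cv2.resize(im[o[1]:o[1]+80,o[0]:o[0]+80],(156,156))[:,:,::-1].copy()
    e=156/80;f=lambda h:[np.round((h-o+.5)*e).astype(np.int32)]
    cv2.polylines(cr,f(hull(c[n],k,*r.x)),True,(0,0,255),1);ims.append(cr)
  tiles.append(np.vstack(ims))
cv2.imwrite('pics/fit.png',np.hstack(tiles))
# funnel/glass
for z in(.1,.14):print(z,ray(c['top'],(473,316),z))
E
```

```text
Traceback (most recent call last):
  File "h.py", line 23, in comp
    i=min(ids,key=lambda i:np.hypot(*(ce[i]-seed)));return (l==i).astype(np.uint8),st[i],ce[i]
ValueError: min() iterable argument is empty
```

```bash
python3 - <<'E'
import pickle,cv2,numpy as np
c=pickle.load(open('c0.pkl','rb'))
for n,ps in(("top",[(175,319),(165,319),(200,300),(475,247),(500,247),(157,255),(140,255),(398,251),(385,251),(291,254),(473,316),(490,316)]),("side",[(203,231),(203,236),(431,384),(431,394),(460,400),(246,203),(365,290),(365,325),(355,385),(355,400)])):
  h=cv2.cvtColor(c[n]['img'],cv2.COLOR_RGB2HSV);print(n,[(p,h[p[1],p[0]].tolist()) for p in ps])
E
```

```text
top [((175, 319), [40, 6, 132]), ((165, 319), [30, 4, 128]), ((200, 300), [38, 33, 116]), ((475, 247), [40, 6, 130]), ((500, 247), [36, 34, 104]), ((157, 255), [100, 29, 52]), ((140, 255), [35, 32, 105]), ((398, 251), [68, 155, 82]), ((385, 251), [69, 174, 76]), ((291, 254), [68, 149, 82]), ((473, 316), [68, 13, 78]), ((490, 316), [80, 10, 74])]
side [((203, 231), [140, 4, 172]), ((203, 236), [0, 8, 97]), ((431, 384), [150, 3, 162]), ((431, 394), [150, 4, 128]), ((460, 400), [37, 24, 138]), ((246, 203), [75, 16, 65]), ((365, 290), [66, 107, 69]), ((365, 325), [68, 113, 104]), ((355, 385), [98, 12, 88]), ((355, 400), [100, 10, 76])]
```

Saturation separates the lids; adjusting thresholds.

```bash
sed -i "s/'green':.*/'green':(H>50)\&(H<90)\&(S>70),'white':(S<15)\&(V>85),'dark':(V<72)\&((H>45)|(S<22))}[kind].astype(np.uint8)/" h.py
cat > fit.py <<'E'
from h import *
import pickle
c=pickle.load(open('c0.pkl','rb'))
seeds=dict(lidL=((175,319),(203,231)),lidS=((475,247),(431,384)),dome=((157,255),(246,203)),tall=((398,251),(365,305)),short=((291,254),(303,253)),funnel=((473,316),(355,380)))
kind=dict(lidL='white',lidS='white',dome='dark',tall='green',short='green',funnel='white')
tiles=[]
for k,s in seeds.items():
  ims=[]
  z0=.09 if k=='funnel' else 0
  xy=ray(c['top'],s[0],.13 if k=='funnel' else 0.015 if 'lid' in k else .03 if k=='dome' else .09)[:2]
  for n,sd in zip(("top","side"),s):
    im=c[n]['img'];p=xy
    if k!='funnel':
      m,st,ce=comp(mask(im,kind[k]),sd);o=np.array(sd)-50
      mm=cv2.resize(m[o[1]:o[1]+100,o[0]:o[0]+100],None,fx=6,fy=6,interpolation=cv2.INTER_LINEAR)
      def cost(p):
        q=np.zeros_like(mm);cv2.fillPoly(q,[np.round((hull(c[n],k,*p)-o+.5)*6-.5).astype(np.int32)],1)
        return 1-(q&mm).sum()/((q|mm).sum())
      r=minimize(cost,xy,method='Nelder-Mead',options=dict(initial_simplex=xy+np.array([[0,0],[.015,0],[0,.015]]),xatol=1e-4))
      p=r.x;print(k,n,st,np.round(p,4),round(r.fun,3))
    o=np.array(sd)-32;cr=cv2.resize(im[o[1]:o[1]+65,o[0]:o[0]+65],(130*2,130*2))[:,:,::-1].copy()
    cv2.polylines(cr,[np.round((hull(c[n],k,*p,z0)-o+.5)*4).astype(np.int32)],True,(0,0,255),1);ims.append(cv2.resize(cr,(132,132) if 0 else (260,260)))
  tiles.append(np.vstack(ims))
T=[np.hstack(tiles[:3]),np.hstack(tiles[3:])]
cv2.imwrite('pics/fitA.png',T[0]);cv2.imwrite('pics/fitB.png',T[1])
E
python3 fit.py
```

```text
lidL top [161 305  28  29 617] [0.4175 0.3362] 0.136
lidL side [189 221  26  19 398] [0.416  0.3327] 0.09
lidS top [463 237  23  21 366] [ 0.5669 -0.3358] 0.131
lidS side [415 372  30  28 646] [ 0.5646 -0.3386] 0.048
dome top [142 242  30  26 605] [0.5617 0.3796] 0.096
dome side [235 193  24  21 343] [0.5599 0.3773] 0.209
tall top [ 378  232   41   39 1216] [ 0.5528 -0.1545] 0.105
tall side [ 344  269   42   73 2534] [ 0.5576 -0.154 ] 0.094
short top [276 239  29  29 642] [0.5553 0.0768] 0.112
short side [288 230  28  44 941] [0.5569 0.0804] 0.176
```

View pics/fitA.png

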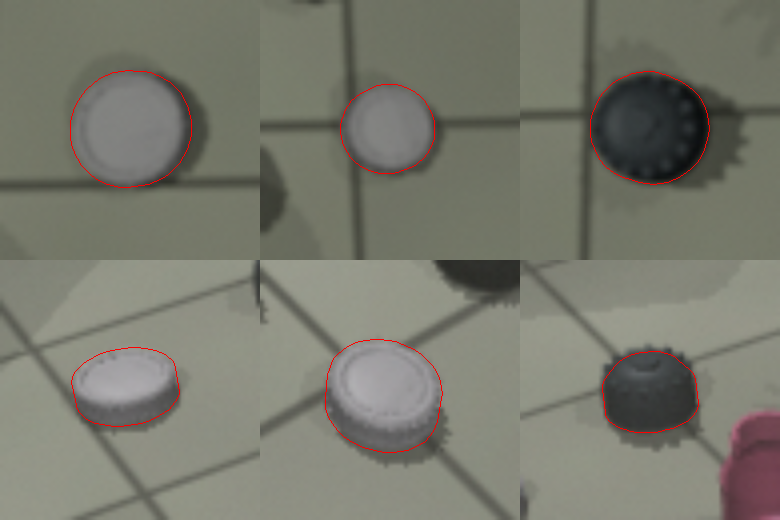

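View pics/fitB.png

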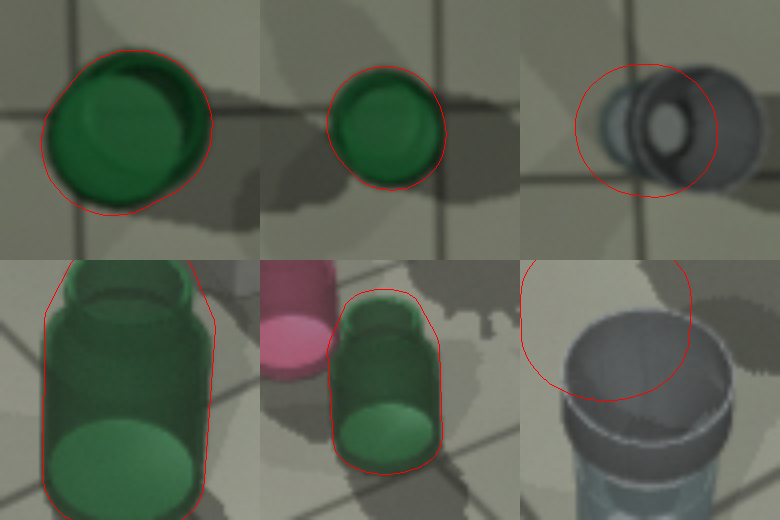

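The overlays outline the parts closely: in the top view lid L is at (175,319), lid S (475,247), the gripper (157,255), the tall jar (398,251), and the short jar (291,254). The funnel rim is near (485,316) in top and (355,377) in side. Now moving above the large lid, with the tool squared to the world axes.

Emit:
step_arm(
  series=[
    {"x": -0.557,"y": -0.437,"z": 0.16,"az": -0.66,"grip": -1},
    {"x": -0.557,"y": -0.437,"z": 0.16,"az": -0.66,"grip": -1},
    {"x": -0.557,"y": -0.437,"z": 0.16,"az": -0.66,"grip": -1},
    {"x": -0.557,"y": -0.437,"z": 0.16,"az": -0.66,"grip": -1},
    {"x": -0.557,"y": -0.437,"z": 0.16,"az": -0.66,"grip": -1},
    {"x": -0.557,"y": -0.437,"z": 0.16,"az": -0.66,"grip": -1},
    {"x": -0.557,"y": -0.437,"z": 0.16,"az": -0.66,"grip": -1},
    {"x": -0.557,"y": -0.437,"z": 0.16,"az": -0.66,"grip": -1},
    {"x": -0.557,"y": -0.437,"z": 0.16,"az": -0.66,"grip": -1},
    {"x": -0.557,"y": -0.437,"z": 0.16,"az": -0.66,"grip": -1},
  ],
  force=30,
)

```text
validation failed for argument at $.se...
```

```bash
cat >> h.py <<'E'
def wristfit(k,name,z0=0,guess=None,kind='white'):
    c=imaging.read_camera('wrist');s=bot.read_state()
    print(s['time'],np.round(s['tool_pos'],4),np.round(s['tcp_rot'],3),round(s['width'],3))
    im=c['img'];x,y=guess if guess is not None else s['tool_pos'][:2]
    h=hull(c,k,x,y,z0);cr=im[:,:,::-1].copy();cv2.polylines(cr,[np.round(h).astype(np.int32)],True,(0,0,255),1)
    cv2.imwrite(f'pics/{name}.png',cr);return c
E
python3 - <<'E'
from h import *
c=pickle=wristfit('lidL','w1',guess=(.4168,.3345))
# funnel rim triangulation
import pickle;C=pickle.load(open('c0.pkl','rb'))
from scipy.optimize import least_squares
f=lambda X:np.r_[proj(C['top'],[X])[0]-(484.8,316.0),proj(C['side'],[X])[0]-(354.7,376.8)]
r=least_squares(f,[.43,-.34,.116]);print(r.x,r.fun)
E
```

```text
0.25 [0.2287 0.6347 0.2306] [-5.400e-01 -3.095e+00  2.000e-03] 1.0
[ 0.41376919 -0.3222701   0.11231746] [ 0.16625292 -0.32640885 -0.27317208  0.04334922]
```

View pics/w1.png

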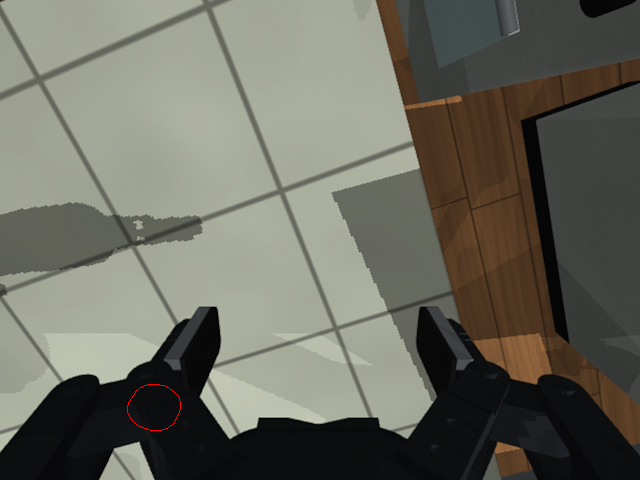

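The move was refused (argument validation), so the arm is still at its start and the wrist image shows bare tiles. I'll retry with every field given.

Emit:
step_arm(
  series=[
    {"x": -0.557,"y": -0.437,"z": 0.16,"ax": 0.0,"ay": 0.0,"az": -0.66,"grip": -1.0},
  ],
  force=30,
)

```text
time: 0.35
tool_pos: [0.2531, 0.5979, 0.2216]
tcp_rot: [-0.297, -3.127, -0.009]
wrist_force: [1.2, 0.0, -0.3]
width: 1.001
grip_force: 0.0
```

Emit:
step_arm(
  series=[
    {"x": -0.42,"y": -0.456,"z": 0.143,"ax": 0,"ay": 0,"az": -0.37,"grip": -1},
    {"x": -0.42,"y": -0.456,"z": 0.143,"ax": 0,"ay": 0,"az": -0.37,"grip": -1},
    {"x": -0.42,"y": -0.456,"z": 0.143,"ax": 0,"ay": 0,"az": -0.37,"grip": -1},
    {"x": -0.42,"y": -0.456,"z": 0.143,"ax": 0,"ay": 0,"az": -0.37,"grip": -1},
    {"x": -0.42,"y": -0.456,"z": 0.143,"ax": 0,"ay": 0,"az": -0.37,"grip": -1},
    {"x": -0.42,"y": -0.456,"z": 0.143,"ax": 0,"ay": 0,"az": -0.37,"grip": -1},
    {"x": -0.42,"y": -0.456,"z": 0.143,"ax": 0,"ay": 0,"az": -0.37,"grip": -1},
    {"x": -0.42,"y": -0.456,"z": 0.143,"ax": 0,"ay": 0,"az": -0.37,"grip": -1},
    {"x": -0.42,"y": -0.456,"z": 0.143,"ax": 0,"ay": 0,"az": -0.37,"grip": -1},
    {"x": -0.42,"y": -0.456,"z": 0.143,"ax": 0,"ay": 0,"az": -0.37,"grip": -1},
  ],
  force=30,
)

```text
time: 1.35
tool_pos: [0.4162, 0.3303, 0.1493]
tcp_rot: [0.002, 3.141, 0.001]
wrist_force: [0.2, -0.1, -0.2]
width: 0.996
grip_force: 0.0
```

```bash
python3 - <<'E'
from h import *
c=wristfit('lidL','w2',guess=(.4168,.3345))
E
```

```text
1.4 [0.4161 0.3305 0.1493] [1.000e-03 3.141e+00 1.000e-03] 1.003
```

View pics/w2.png

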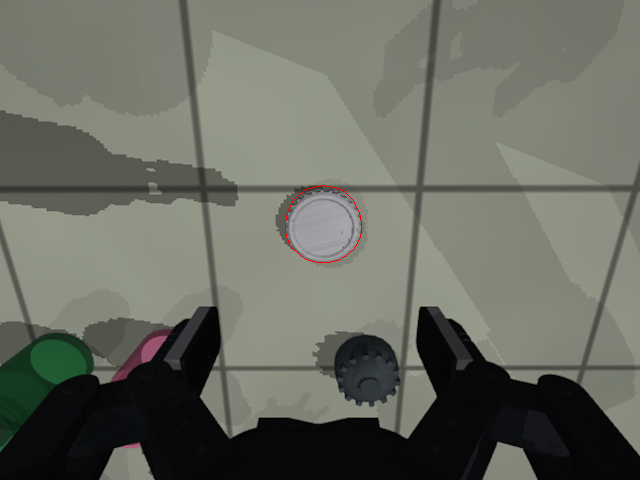

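The wrist image shows the lid at (323,225) and the predicted outline matches it. Descending to grip it.

Emit:
step_arm(
  series=[
    {"x": -0.002,"y": 0.008,"z": 0.25,"ax": 0,"ay": 0,"az": 0,"grip": -1},
    {"x": -0.002,"y": 0.008,"z": 0.25,"ax": 0,"ay": 0,"az": 0,"grip": -1},
    {"x": -0.002,"y": 0.008,"z": 0.25,"ax": 0,"ay": 0,"az": 0,"grip": -1},
    {"x": -0.002,"y": 0.008,"z": 0.28,"ax": 0,"ay": 0,"az": 0,"grip": -1},
    {"x": -0.002,"y": 0.008,"z": 0.304,"ax": 0,"ay": 0,"az": 0,"grip": -1},
    {"x": -0.002,"y": 0.008,"z": 0.304,"ax": 0,"ay": 0,"az": 0,"grip": -1},
    {"x": -0.002,"y": 0.008,"z": 0.304,"ax": 0,"ay": 0,"az": 0,"grip": 0},
    {"x": -0.002,"y": 0.008,"z": 0.304,"ax": 0,"ay": 0,"az": 0,"grip": 0},
    {"x": -0.002,"y": 0.008,"z": 0.304,"ax": 0,"ay": 0,"az": 0,"grip": 0},
    {"x": -0.002,"y": 0.008,"z": 0.304,"ax": 0,"ay": 0,"az": 0,"grip": 0},
  ],
  force=30,
)

```text
time: 2.4
tool_pos: [0.419, 0.3344, -0.0011]
tcp_rot: [0.003, 3.138, 0.004]
wrist_force: [-1.2, 0.6, 7.1]
width: 0.736
grip_force: 33.3
```

Emit:
step_arm(
  series=[
    {"x": 0,"y": 0,"z": -0.1,"ax": 0,"ay": 0,"az": 0,"grip": 0},
    {"x": 0,"y": 0,"z": -0.2,"ax": 0,"ay": 0,"az": 0,"grip": 0},
    {"x": -0.06,"y": -0.978,"z": -0.3,"ax": 0,"ay": 0,"az": 0,"grip": 0},
    {"x": -0.06,"y": -0.978,"z": -0.3,"ax": 0,"ay": 0,"az": 0,"grip": 0},
    {"x": -0.06,"y": -0.978,"z": -0.3,"ax": 0,"ay": 0,"az": 0,"grip": 0},
    {"x": -0.06,"y": -0.978,"z": -0.3,"ax": 0,"ay": 0,"az": 0,"grip": 0},
    {"x": -0.06,"y": -0.978,"z": -0.3,"ax": 0,"ay": 0,"az": 0,"grip": 0},
    {"x": -0.06,"y": -0.978,"z": -0.3,"ax": 0,"ay": 0,"az": 0,"grip": 0},
    {"x": -0.06,"y": -0.978,"z": -0.3,"ax": 0,"ay": 0,"az": 0,"grip": 0},
    {"x": -0.06,"y": -0.978,"z": -0.3,"ax": 0,"ay": 0,"az": 0,"grip": 0},
    {"x": -0.06,"y": -0.978,"z": -0.3,"ax": 0,"ay": 0,"az": 0,"grip": 0},
    {"x": -0.06,"y": -0.978,"z": -0.3,"ax": 0,"ay": 0,"az": 0,"grip": 0},
  ],
)

```text
time: 3.6
tool_pos: [0.4463, -0.1586, 0.148]
tcp_rot: [0.005, 3.139, -0.002]
wrist_force: [1.3, 0.3, 0.4]
width: 0.731
grip_force: 33.3
```

```bash
python3 - <<'E'
from h import *
c=wristfit('tall','w3',guess=(.5555,-.1545))
s=bot.read_state();print(s['tool_pos'],s['q'])
E
```

```text
3.65 [ 0.4477 -0.1642  0.1492] [ 0.008  3.137 -0.01 ] 0.732
[ 0.44769452 -0.1642419   0.14917363] [-0.40062408 -0.05023291  2.10820151 -0.0050273   1.07691731 -1.96415544]
```

View pics/w3.png

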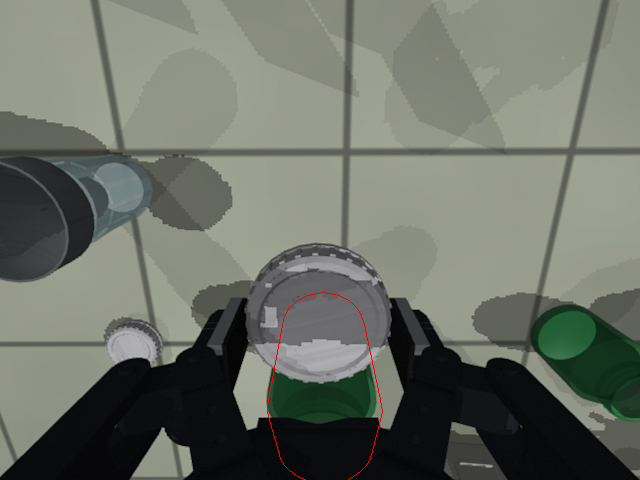

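The lid is held level at (318,310), with the tall jar right behind it, and the arm was still swinging to rest. Letting it settle, then lowering.

Emit:
step_arm(
  series=[
    {"x": 0,"y": 0,"z": 0.05,"ax": 0,"ay": 0,"az": 0,"grip": 0},
    {"x": 0,"y": 0,"z": 0.12,"ax": 0,"ay": 0,"az": 0,"grip": 0},
    {"x": 0,"y": 0,"z": 0.2,"ax": 0,"ay": 0,"az": 0,"grip": 0},
    {"x": 0,"y": 0,"z": 0.25,"ax": 0,"ay": 0,"az": 0,"grip": 0},
    {"x": 0,"y": 0,"z": 0.28,"ax": 0,"ay": 0,"az": 0,"grip": 0},
    {"x": 0,"y": 0,"z": 0.29,"ax": 0,"ay": 0,"az": 0,"grip": 0},
    {"x": 0,"y": 0,"z": 0.299,"ax": 0,"ay": 0,"az": 0,"grip": 0},
    {"x": 0,"y": 0,"z": 0.299,"ax": 0,"ay": 0,"az": 0,"grip": 0},
    {"x": 0,"y": 0,"z": 0.299,"ax": 0,"ay": 0,"az": 0,"grip": 0},
  ],
)

```text
time: 4.55
tool_pos: [0.4476, -0.1563, -0.0011]
tcp_rot: [0.003, 3.139, -0.001]
wrist_force: [-1.0, -0.1, 5.4]
width: 0.73
grip_force: 33.8
```

Emit:
step_arm(
  series=[
    {"x": 0,"y": 0,"z": 0,"ax": 0,"ay": 0,"az": 0,"grip": -1},
    {"x": 0,"y": 0,"z": 0,"ax": 0,"ay": 0,"az": 0,"grip": -1},
    {"x": 0,"y": 0,"z": 0,"ax": 0,"ay": 0,"az": 0,"grip": -1},
    {"x": 0,"y": 0,"z": -0.05,"ax": 0,"ay": 0,"az": 0,"grip": -1},
    {"x": 0,"y": 0,"z": -0.14,"ax": 0,"ay": 0,"az": 0,"grip": -1},
    {"x": 0,"y": 0,"z": -0.4,"ax": 0,"ay": 0,"az": 0,"grip": -1},
    {"x": 0,"y": 0,"z": -0.4,"ax": 0,"ay": 0,"az": 0,"grip": -1},
    {"x": 0,"y": 0,"z": -0.4,"ax": 0,"ay": 0,"az": 0,"grip": -1},
    {"x": -0.235,"y": -0.364,"z": -0.4,"ax": 0,"ay": 0,"az": 0,"grip": -1},
    {"x": -0.235,"y": -0.364,"z": -0.4,"ax": 0,"ay": 0,"az": 0,"grip": -1},
    {"x": -0.235,"y": -0.364,"z": -0.4,"ax": 0,"ay": 0,"az": 0,"grip": -1},
    {"x": -0.235,"y": -0.364,"z": -0.4,"ax": 0,"ay": 0,"az": 0,"grip": -1},
  ],
)

```text
time: 5.75
tool_pos: [0.5553, -0.3257, 0.1973]
tcp_rot: [0.003, 3.141, -0.0]
wrist_force: [-0.1, 0.7, -0.2]
width: 1.001
grip_force: 0.0
```

Emit:
step_arm(
  series=[
    {"x": -0.02,"y": -0.04,"z": 0.0,"ax": 0,"ay": 0,"az": 0,"grip": -1},
    {"x": 0,"y": 0,"z": 0.1,"ax": 0,"ay": 0,"az": 0,"grip": -1},
    {"x": 0,"y": 0,"z": 0.1,"ax": 0,"ay": 0,"az": 0,"grip": -1},
    {"x": 0,"y": 0,"z": 0.1,"ax": 0,"ay": 0,"az": 0,"grip": -1},
  ],
)

```text
time: 6.15
tool_pos: [0.5524, -0.3226, 0.1446]
tcp_rot: [-0.002, -3.136, -0.005]
wrist_force: [0.5, 0.5, 0.1]
width: 1.001
grip_force: 0.0
```

```bash
cat >> h.py <<'E'
def lidfit(k,guess,kind='white',cam='wrist'):
    c=imaging.read_camera(cam);m,st,ce=comp(mask(c['img'],kind),hull(c,k,*guess).mean(0))
    def cost(p):
        q=hmask(hull(c,k,*p),m.shape);return 1-(q&m).sum()/((q|m).sum())
    r=minimize(cost,guess,method='Nelder-Mead',options=dict(initial_simplex=np.array(guess)+np.array([[0,0],[.01,0],[0,.01]]),xatol=1e-4))
    print(k,np.round(r.x,4),round(r.fun,3))
E
python3 - <<'E'
from h import *
c=wristfit('lidS','w4',guess=(.5655,-.337))
s=bot.read_state();print(s['tool_pos'])
lidfit('lidS',(.5655,-.337));lidfit('lidL',(.4485,-.155),cam='top')
E
```

```text
6.2 [ 0.5543 -0.3239  0.1472] [-2.000e-03 -3.141e+00 -0.000e+00] 1.0
[ 0.55429367 -0.32388355  0.14716312]
lidS [ 0.567  -0.3371] 0.071
lidL [ 0.4462 -0.1549] 0.087
```

View pics/w4.png

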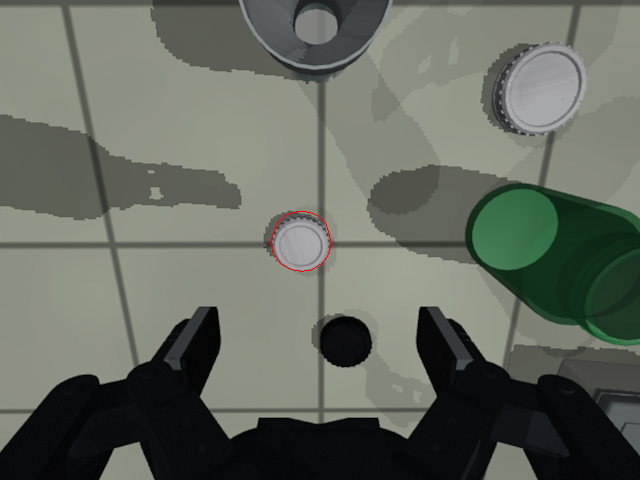

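The wrist image shows the small lid at (301,243) and the black look-alike at (345,342). The large lid lies flat in front of the tall jar. Picking up the small lid.

Emit:
step_arm(
  series=[
    {"x": -0.025,"y": -0.027,"z": 0.1,"ax": 0,"ay": 0,"az": 0,"grip": -1},
    {"x": -0.025,"y": -0.027,"z": 0.2,"ax": 0,"ay": 0,"az": 0,"grip": -1},
    {"x": -0.025,"y": -0.027,"z": 0.25,"ax": 0,"ay": 0,"az": 0,"grip": -1},
    {"x": -0.025,"y": -0.027,"z": 0.275,"ax": 0,"ay": 0,"az": 0,"grip": -1},
    {"x": -0.025,"y": -0.027,"z": 0.285,"ax": 0,"ay": 0,"az": 0,"grip": -1},
    {"x": -0.025,"y": -0.027,"z": 0.285,"ax": 0,"ay": 0,"az": 0,"grip": -1},
    {"x": -0.025,"y": -0.027,"z": 0.285,"ax": 0,"ay": 0,"az": 0,"grip": 0.4},
    {"x": -0.025,"y": -0.027,"z": 0.285,"ax": 0,"ay": 0,"az": 0,"grip": 0.4},
    {"x": -0.025,"y": -0.027,"z": 0.285,"ax": 0,"ay": 0,"az": 0,"grip": 0.4},
    {"x": -0.025,"y": -0.027,"z": 0.285,"ax": 0,"ay": 0,"az": 0,"grip": 0.4},
    {"x": -0.025,"y": -0.027,"z": 0.285,"ax": 0,"ay": 0,"az": 0,"grip": 0.4},
  ],
)

```text
time: 7.4
tool_pos: [0.5683, -0.3385, 0.0072]
tcp_rot: [0.003, 3.139, -0.003]
wrist_force: [-0.9, 0.4, 5.7]
width: 0.55
grip_force: 30.0
```

Emit:
step_arm(
  series=[
    {"x": 0,"y": 0,"z": -0.06,"ax": 0,"ay": 0,"az": 0,"grip": 0.4},
    {"x": 0,"y": 0,"z": -0.16,"ax": 0,"ay": 0,"az": 0,"grip": 0.4},
    {"x": 0,"y": 0,"z": -0.26,"ax": 0,"ay": 0,"az": 0,"grip": 0.4},
    {"x": 0,"y": 0,"z": -0.36,"ax": 0,"ay": 0,"az": 0,"grip": 0.4},
    {"x": 0,"y": 0,"z": -0.4,"ax": 0,"ay": 0,"az": 0,"grip": 0.4},
    {"x": 0.02,"y": 0.09,"z": -0.4,"ax": 0,"ay": 0,"az": 0,"grip": 0.4},
    {"x": 0.05,"y": 0.2,"z": -0.4,"ax": 0,"ay": 0,"az": 0,"grip": 0.4},
    {"x": 0.08,"y": 0.3,"z": -0.4,"ax": 0,"ay": 0,"az": 0,"grip": 0.4},
    {"x": 0.1,"y": 0.4,"z": -0.4,"ax": 0,"ay": 0,"az": 0,"grip": 0.4},
    {"x": 0.12,"y": 0.5,"z": -0.4,"ax": 0,"ay": 0,"az": 0,"grip": 0.4},
    {"x": 0.14,"y": 0.58,"z": -0.4,"ax": 0,"ay": 0,"az": 0,"grip": 0.4},
    {"x": 0.16,"y": 0.65,"z": -0.4,"ax": 0,"ay": 0,"az": 0,"grip": 0.4},
  ],
)

```text
time: 8.6
tool_pos: [0.4867, -0.0101, 0.2056]
tcp_rot: [0.002, 3.14, 0.001]
wrist_force: [0.2, 0.1, -0.6]
width: 0.552
grip_force: 31.0
```

Emit:
step_arm(
  series=[
    {"x": 0.04,"y": 0.08,"z": 0,"ax": 0,"ay": 0,"az": 0,"grip": 0.4},
    {"x": 0.043,"y": 0.15,"z": 0,"ax": 0,"ay": 0,"az": 0,"grip": 0.4},
    {"x": 0.043,"y": 0.181,"z": 0.06,"ax": 0,"ay": 0,"az": 0,"grip": 0.4},
    {"x": 0.043,"y": 0.181,"z": 0.15,"ax": 0,"ay": 0,"az": 0,"grip": 0.4},
    {"x": 0.043,"y": 0.181,"z": 0.24,"ax": 0,"ay": 0,"az": 0,"grip": 0.4},
    {"x": 0.043,"y": 0.181,"z": 0.32,"ax": 0,"ay": 0,"az": 0,"grip": 0.4},
    {"x": 0.043,"y": 0.181,"z": 0.36,"ax": 0,"ay": 0,"az": 0,"grip": 0.4},
    {"x": 0.043,"y": 0.181,"z": 0.385,"ax": 0,"ay": 0,"az": 0,"grip": 0.4},
    {"x": 0.043,"y": 0.181,"z": 0.396,"ax": 0,"ay": 0,"az": 0,"grip": 0.4},
    {"x": 0.043,"y": 0.181,"z": 0.399,"ax": 0,"ay": 0,"az": 0,"grip": 0.4},
    {"x": 0.043,"y": 0.181,"z": 0.399,"ax": 0,"ay": 0,"az": 0,"grip": 0.4},
    {"x": 0.043,"y": 0.181,"z": 0.399,"ax": 0,"ay": 0,"az": 0,"grip": 0.4},
  ],
)

```text
time: 9.8
tool_pos: [0.468, 0.0783, 0.0071]
tcp_rot: [0.003, 3.138, 0.001]
wrist_force: [-1.4, 1.7, 4.7]
width: 0.548
grip_force: 31.5
```

Emit:
step_arm(
  series=[
    {"x": 0,"y": 0,"z": 0,"ax": 0,"ay": 0,"az": 0,"grip": -1},
    {"x": 0,"y": 0,"z": 0,"ax": 0,"ay": 0,"az": 0,"grip": -1},
    {"x": 0,"y": 0,"z": 0,"ax": 0,"ay": 0,"az": 0,"grip": -1},
    {"x": 0,"y": 0,"z": 0,"ax": 0,"ay": 0,"az": 0,"grip": -1},
    {"x": 0,"y": 0,"z": -0.05,"ax": 0,"ay": 0,"az": 0,"grip": -1},
    {"x": 0,"y": 0,"z": -0.14,"ax": 0,"ay": 0,"az": 0,"grip": -1},
    {"x": 0,"y": 0,"z": -0.24,"ax": 0,"ay": 0,"az": 0,"grip": -1},
    {"x": 0,"y": 0,"z": -0.34,"ax": 0,"ay": 0,"az": 0,"grip": -1},
    {"x": 0,"y": 0,"z": -0.4,"ax": 0,"ay": 0,"az": 0,"grip": -1},
    {"x": -0.03,"y": 0.09,"z": -0.4,"ax": 0,"ay": 0,"az": 0,"grip": -1},
    {"x": -0.06,"y": 0.18,"z": -0.4,"ax": 0,"ay": 0,"az": 0,"grip": -1},
    {"x": -0.091,"y": 0.27,"z": -0.4,"ax": 0,"ay": 0,"az": 0,"grip": -1},
  ],
)

```text
time: 11.0
tool_pos: [0.5127, 0.2142, 0.206]
tcp_rot: [0.005, 3.14, 0.001]
wrist_force: [1.0, -0.9, 0.0]
width: 1.001
grip_force: 0.0
```

Emit:
step_arm(
  series=[
    {"x": -0.03,"y": 0.09,"z": 0,"ax": 0,"ay": 0,"az": 0,"grip": -1},
    {"x": -0.06,"y": 0.18,"z": 0,"ax": 0,"ay": 0,"az": 0,"grip": -1},
    {"x": -0.09,"y": 0.27,"z": 0,"ax": 0,"ay": 0,"az": 0,"grip": -1},
    {"x": -0.1,"y": 0.31,"z": 0,"ax": 0,"ay": 0,"az": 0,"grip": -1},
    {"x": -0.1,"y": 0.332,"z": 0.05,"ax": 0,"ay": 0,"az": 0,"grip": -1},
    {"x": -0.1,"y": 0.332,"z": 0.1,"ax": 0,"ay": 0,"az": 0,"grip": -1},
    {"x": -0.1,"y": 0.332,"z": 0.1,"ax": 0,"ay": 0,"az": 0,"grip": -1},
    {"x": -0.1,"y": 0.332,"z": 0.1,"ax": 0,"ay": 0,"az": 0,"grip": -1},
  ],
)

```text
time: 11.8
tool_pos: [0.5618, 0.3784, 0.1543]
tcp_rot: [-0.003, -3.14, 0.002]
wrist_force: [1.3, 0.1, -0.0]
width: 1.003
grip_force: 0.0
```

```bash
python3 - <<'E'
from h import *
c=wristfit('dome','w5',guess=(.561,.3785))
lidfit('dome',(.561,.3785),'dark');lidfit('lidL',(.4485,-.155),cam='top');lidfit('lidS',(.4655,.078),cam='top');lidfit('short',(.556,.078),'green',cam='top')
lidfit('tall',(.5555,-.1545),'green',cam='top');print(bot.read_state()['tool_pos'])
E
```

```text
11.85 [0.5627 0.3788 0.1559] [0.004 3.141 0.   ] 0.999
dome [0.5624 0.3767] 0.138
lidL [ 0.4463 -0.1551] 0.091
lidS [0.4671 0.0792] 0.266
short [0.5542 0.0762] 0.135
tall [ 0.5543 -0.1555] 0.13
[0.56327014 0.37903777 0.15700483]
```

View pics/w5.png

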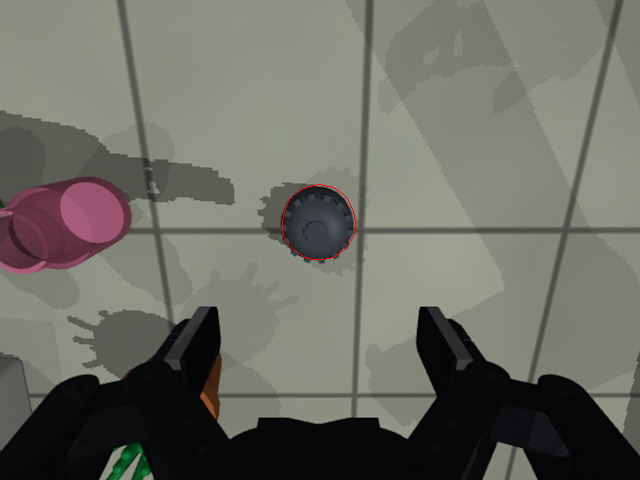

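The wrist image shows the gripper dome at (319,222), matching the predicted outline, with the pot well to the side. Grasping it.

Emit:
step_arm(
  series=[
    {"x": 0,"y": 0,"z": 0.1,"ax": 0,"ay": 0,"az": 0,"grip": -1},
    {"x": 0,"y": 0,"z": 0.19,"ax": 0,"ay": 0,"az": 0,"grip": -1},
    {"x": 0,"y": 0,"z": 0.26,"ax": 0,"ay": 0,"az": 0,"grip": -1},
    {"x": 0,"y": 0,"z": 0.3,"ax": 0,"ay": 0,"az": 0,"grip": -1},
    {"x": 0,"y": 0,"z": 0.309,"ax": 0,"ay": 0,"az": 0,"grip": -1},
    {"x": 0,"y": 0,"z": 0.309,"ax": 0,"ay": 0,"az": 0,"grip": -1},
    {"x": 0,"y": 0,"z": 0.309,"ax": 0,"ay": 0,"az": 0,"grip": 0.1},
    {"x": 0,"y": 0,"z": 0.309,"ax": 0,"ay": 0,"az": 0,"grip": 0.1},
    {"x": 0,"y": 0,"z": 0.309,"ax": 0,"ay": 0,"az": 0,"grip": 0.1},
    {"x": 0,"y": 0,"z": 0.309,"ax": 0,"ay": 0,"az": 0,"grip": 0.1},
    {"x": 0,"y": 0,"z": 0.309,"ax": 0,"ay": 0,"az": 0,"grip": 0.1},
  ],
  force=40,
)

```text
time: 13.2
tool_pos: [0.5644, 0.38, 0.0041]
tcp_rot: [0.003, 3.137, 0.004]
wrist_force: [-1.1, -1.0, 6.4]
width: 0.703
grip_force: 43.5
```

Emit:
step_arm(
  series=[
    {"x": 0,"y": 0,"z": -0.04,"ax": 0,"ay": 0,"az": 0,"grip": 0.1},
    {"x": 0,"y": 0,"z": -0.12,"ax": 0,"ay": 0,"az": 0,"grip": 0.1},
    {"x": 0,"y": 0,"z": -0.22,"ax": 0,"ay": 0,"az": 0,"grip": 0.1},
    {"x": 0,"y": 0,"z": -0.32,"ax": 0,"ay": 0,"az": 0,"grip": 0.1},
    {"x": 0,"y": 0,"z": -0.4,"ax": 0,"ay": 0,"az": 0,"grip": 0.1},
    {"x": 0,"y": -0.08,"z": -0.4,"ax": 0,"ay": 0,"az": 0,"grip": 0.1},
    {"x": 0,"y": -0.17,"z": -0.4,"ax": 0,"ay": 0,"az": 0,"grip": 0.1},
    {"x": 0,"y": -0.26,"z": -0.4,"ax": 0,"ay": 0,"az": 0,"grip": 0.1},
    {"x": 0,"y": -0.35,"z": -0.4,"ax": 0,"ay": 0,"az": 0,"grip": 0.1},
    {"x": 0,"y": -0.44,"z": -0.4,"ax": 0,"ay": 0,"az": 0,"grip": 0.1},
    {"x": 0,"y": -0.53,"z": -0.4,"ax": 0,"ay": 0,"az": 0,"grip": 0.1},
  ],
)

```text
time: 14.3
tool_pos: [0.5618, 0.1123, 0.202]
tcp_rot: [0.003, 3.139, 0.001]
wrist_force: [0.3, -0.9, -0.6]
width: 0.703
grip_force: 43.7
```

Emit:
step_arm(
  series=[
    {"x": 0.006,"y": -0.09,"z": 0,"ax": 0,"ay": 0,"az": 0,"grip": 0.1},
    {"x": 0.012,"y": -0.18,"z": 0,"ax": 0,"ay": 0,"az": 0,"grip": 0.1},
    {"x": 0.012,"y": -0.25,"z": 0,"ax": 0,"ay": 0,"az": 0,"grip": 0.1},
    {"x": 0.012,"y": -0.29,"z": 0,"ax": 0,"ay": 0,"az": 0,"grip": 0.1},
    {"x": 0.012,"y": -0.297,"z": 0,"ax": 0,"ay": 0,"az": 0,"grip": 0.1},
    {"x": 0.012,"y": -0.297,"z": 0,"ax": 0,"ay": 0,"az": 0,"grip": 0.1},
    {"x": 0.012,"y": -0.297,"z": 0.08,"ax": 0,"ay": 0,"az": 0,"grip": 0.1},
    {"x": 0.012,"y": -0.297,"z": 0.16,"ax": 0,"ay": 0,"az": 0,"grip": 0.1},
    {"x": 0.012,"y": -0.297,"z": 0.24,"ax": 0,"ay": 0,"az": 0,"grip": 0.1},
    {"x": 0.012,"y": -0.297,"z": 0.3,"ax": 0,"ay": 0,"az": 0,"grip": 0.1},
  ],
)

```text
time: 15.3
tool_pos: [0.5544, -0.0328, 0.0486]
tcp_rot: [-0.001, -3.14, -0.001]
wrist_force: [0.5, -0.4, -1.4]
width: 0.704
grip_force: 43.7
```

Emit:
step_arm(
  series=[
    {"x": 0,"y": 0,"z": 0.05,"ax": 0,"ay": 0,"az": 0,"grip": 0.1},
    {"x": 0,"y": 0,"z": 0.08,"ax": 0,"ay": 0,"az": 0,"grip": 0.1},
    {"x": 0,"y": 0,"z": 0.095,"ax": 0,"ay": 0,"az": 0,"grip": 0.1},
    {"x": 0,"y": 0,"z": 0.099,"ax": 0,"ay": 0,"az": 0,"grip": 0.1},
    {"x": 0,"y": 0,"z": 0.099,"ax": 0,"ay": 0,"az": 0,"grip": 0.1},
    {"x": 0,"y": 0,"z": 0.099,"ax": 0,"ay": 0,"az": 0,"grip": 0.1},
  ],
)

```text
time: 15.9
tool_pos: [0.5541, -0.0332, 0.0039]
tcp_rot: [-0.002, -3.138, -0.002]
wrist_force: [-11.5, 2.9, 17.7]
width: 0.699
grip_force: 45.4
```

Emit:
step_arm(
  series=[
    {"x": 0,"y": 0,"z": 0,"ax": 0,"ay": 0,"az": 0,"grip": -1},
    {"x": 0,"y": 0,"z": 0,"ax": 0,"ay": 0,"az": 0,"grip": -1},
    {"x": 0,"y": 0,"z": 0,"ax": 0,"ay": 0,"az": 0,"grip": -1},
    {"x": 0,"y": 0,"z": 0,"ax": 0,"ay": 0,"az": 0,"grip": -1},
    {"x": 0,"y": 0,"z": -0.05,"ax": 0,"ay": 0,"az": 0,"grip": -1},
    {"x": 0,"y": 0,"z": -0.14,"ax": 0,"ay": 0,"az": 0,"grip": -1},
    {"x": 0,"y": 0,"z": -0.24,"ax": 0,"ay": 0,"az": 0,"grip": -1},
    {"x": 0,"y": 0,"z": -0.34,"ax": 0,"ay": 0,"az": 0,"grip": -1},
    {"x": 0,"y": 0,"z": -0.44,"ax": 0,"ay": 0,"az": 0,"grip": -1},
    {"x": 0,"y": 0,"z": -0.5,"ax": 0,"ay": 0,"az": 0,"grip": -1},
    {"x": 0.03,"y": -0.08,"z": -0.5,"ax": 0,"ay": 0,"az": 0,"grip": -1},
    {"x": 0.07,"y": -0.16,"z": -0.5,"ax": 0,"ay": 0,"az": 0,"grip": -1},
  ],
)

```text
time: 17.1
tool_pos: [0.5218, -0.115, 0.2535]
tcp_rot: [-0.002, 3.137, -0.002]
wrist_force: [0.8, -0.5, -0.2]
width: 0.999
grip_force: 0.0
```

Emit:
step_arm(
  series=[
    {"x": 0.04,"y": -0.08,"z": 0,"ax": 0,"ay": 0,"az": 0,"grip": -1},
    {"x": 0.08,"y": -0.16,"z": 0,"ax": 0,"ay": 0,"az": 0,"grip": -1},
    {"x": 0.12,"y": -0.24,"z": 0,"ax": 0,"ay": 0,"az": 0,"grip": -1},
    {"x": 0.16,"y": -0.32,"z": 0,"ax": 0,"ay": 0,"az": 0,"grip": -1},
    {"x": 0.2,"y": -0.38,"z": 0,"ax": 0,"ay": 0,"az": 0,"grip": -1},
    {"x": 0.214,"y": -0.414,"z": 0,"ax": 0,"ay": 0,"az": 0,"grip": -1},
    {"x": 0.214,"y": -0.414,"z": 0,"ax": 0,"ay": 0,"az": 0,"grip": -1},
    {"x": 0.214,"y": -0.414,"z": 0,"ax": 0,"ay": 0,"az": 0,"grip": -1},
    {"x": 0.214,"y": -0.414,"z": 0,"ax": 0,"ay": 0,"az": 0,"grip": -1},
  ],
)

```text
time: 18.0
tool_pos: [0.4133, -0.3205, 0.2511]
tcp_rot: [-0.002, -3.142, -0.001]
wrist_force: [0.9, -0.0, -0.9]
width: 1.0
grip_force: 0.0
```

```bash
python3 - <<'E'
from h import *
M['rim']=[(.112,.033)]
c=wristfit('rim','w6',guess=(.414,-.322))
lidfit('lidL',(.447,-.155),cam='top');lidfit('lidS',(.4655,.078),cam='top');lidfit('dome',(.5555,-.035),'dark',cam='top')
lidfit('dome',(.5555,-.035),'dark',cam='side');lidfit('lidS',(.4655,.078),cam='side');print(bot.read_state()['tool_pos'])
cv2.imwrite('pics/t2.png',imaging.read_camera('side')['img'][:,:,::-1])
E
```

```text
18.05 [ 0.4134 -0.3204  0.2511] [-1.000e-03 -3.142e+00 -1.000e-03] 1.001
lidL [ 0.4474 -0.1561] 0.096
lidS [0.4665 0.08  ] 0.118
dome [ 0.5509 -0.0318] 0.102
dome [ 0.553  -0.0327] 0.925
lidS [0.4648 0.0759] 0.094
[ 0.41332377 -0.32070464  0.25126992]
```

View pics/w6.png

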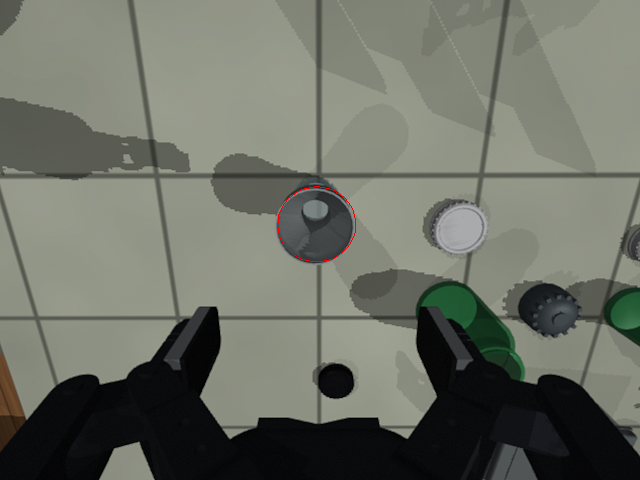

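View pics/t2.png

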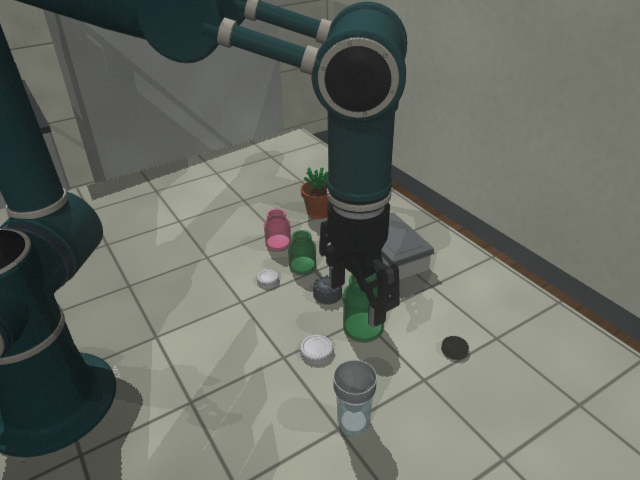

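The side view shows both lids flat, and the dome in line between the jars at (327,290). The wrist view shows the funnel rim at (316,225), centred between the fingers. Descending onto the collar.

Emit:
step_arm(
  series=[
    {"x": -0.001,"y": -0.003,"z": 0.09,"ax": 0,"ay": 0,"az": 0,"grip": -1},
    {"x": -0.001,"y": -0.003,"z": 0.16,"ax": 0,"ay": 0,"az": 0,"grip": -1},
    {"x": -0.001,"y": -0.003,"z": 0.22,"ax": 0,"ay": 0,"az": 0,"grip": -1},
    {"x": -0.001,"y": -0.003,"z": 0.28,"ax": 0,"ay": 0,"az": 0,"grip": -1},
    {"x": -0.001,"y": -0.003,"z": 0.32,"ax": 0,"ay": 0,"az": 0,"grip": -1},
    {"x": -0.001,"y": -0.003,"z": 0.345,"ax": 0,"ay": 0,"az": 0,"grip": -1},
    {"x": -0.001,"y": -0.003,"z": 0.345,"ax": 0,"ay": 0,"az": 0,"grip": -1},
    {"x": -0.001,"y": -0.003,"z": 0.345,"ax": 0,"ay": 0,"az": 0,"grip": -0.7},
    {"x": -0.001,"y": -0.003,"z": 0.345,"ax": 0,"ay": 0,"az": 0,"grip": -0.5},
    {"x": -0.001,"y": -0.003,"z": 0.345,"ax": 0,"ay": 0,"az": 0,"grip": 0},
    {"x": -0.001,"y": -0.003,"z": 0.345,"ax": 0,"ay": 0,"az": 0,"grip": 0},
    {"x": -0.001,"y": -0.003,"z": 0.345,"ax": 0,"ay": 0,"az": 0,"grip": 0},
  ],
  force=40,
)

```text
time: 19.55
tool_pos: [0.4144, -0.3236, 0.0801]
tcp_rot: [0.003, 3.139, -0.003]
wrist_force: [0.9, 0.7, 5.2]
width: 0.756
grip_force: 44.8
```

Emit:
step_arm(
  series=[
    {"x": 0,"y": 0,"z": -0.02,"ax": 0,"ay": 0,"az": 0,"grip": 0},
    {"x": 0,"y": 0,"z": -0.06,"ax": 0,"ay": 0,"az": 0,"grip": 0},
    {"x": 0,"y": 0,"z": -0.12,"ax": 0,"ay": 0,"az": 0,"grip": 0},
    {"x": 0,"y": 0,"z": -0.2,"ax": 0,"ay": 0,"az": 0,"grip": 0},
    {"x": 0,"y": 0,"z": -0.28,"ax": 0,"ay": 0,"az": 0,"grip": 0},
    {"x": 0,"y": 0,"z": -0.34,"ax": 0,"ay": 0,"az": 0,"grip": 0},
    {"x": 0,"y": 0,"z": -0.36,"ax": 0,"ay": 0,"az": 0,"grip": 0},
    {"x": -0.06,"y": 0.06,"z": -0.36,"ax": 0,"ay": 0,"az": 0,"grip": 0},
    {"x": -0.12,"y": 0.12,"z": -0.36,"ax": 0,"ay": 0,"az": 0,"grip": 0},
    {"x": -0.18,"y": 0.19,"z": -0.36,"ax": 0,"ay": 0,"az": 0,"grip": 0},
    {"x": -0.24,"y": 0.27,"z": -0.36,"ax": 0,"ay": 0,"az": 0,"grip": 0},
    {"x": -0.282,"y": 0.335,"z": -0.36,"ax": 0,"ay": 0,"az": 0,"grip": 0},
  ],
)

```text
time: 20.75
tool_pos: [0.5552, -0.1532, 0.2569]
tcp_rot: [-0.002, -3.139, -0.002]
wrist_force: [0.2, -0.3, -0.5]
width: 0.753
grip_force: 44.5
```

Emit:
step_arm(
  series=[
    {"x": 0,"y": 0,"z": 0,"ax": 0,"ay": 0,"az": 0,"grip": 0},
    {"x": 0,"y": 0,"z": 0,"ax": 0,"ay": 0,"az": 0,"grip": 0},
    {"x": 0,"y": 0,"z": 0,"ax": 0,"ay": 0,"az": 0,"grip": 0},
    {"x": 0,"y": 0,"z": 0,"ax": 0,"ay": 0,"az": 0,"grip": 0},
  ],
)

```text
time: 21.15
tool_pos: [0.5539, -0.1566, 0.2582]
tcp_rot: [-0.006, -3.141, -0.0]
wrist_force: [-0.2, -0.0, -1.0]
width: 0.756
grip_force: 44.6
```

```bash
python3 - <<'E'
from h import *
c={n:imaging.read_camera(n) for n in("top","side","wrist")}
print(bot.read_state()['tool_pos'])
M['n']=[(.13,.029)];M['f']=[(.0,.033)]
W=[]
for n,(u0,v0) in(("side",(300,180)),("wrist",(210,130))):
  cr=c[n]['img'][:,:,::-1].copy()
  for k,p,z,col in(('n',(.555,-.155),0,(0,0,255)),('f',(.555,-.155),.116-.0+.175+.0,(0,255,255))):
    cv2.polylines(cr,[np.round(hull(c[n],k,*p,z)).astype(np.int32)],True,col,1)
  W.append(cv2.resize(cr[v0:v0+180,u0:u0+130] if n=='side' else cr[v0:v0+240,u0:u0+220],(400,554) if n=='side' else (400,436)))
H=max(w.shape[0] for w in W)
cv2.imwrite('pics/f1.png',np.hstack([cv2.copyMakeBorder(w,0,H-w.shape[0],0,0,cv2.BORDER_CONSTANT) for w in W]))
E
```

```text
[ 0.55426444 -0.15655892  0.25879239]
```

View pics/f1.png

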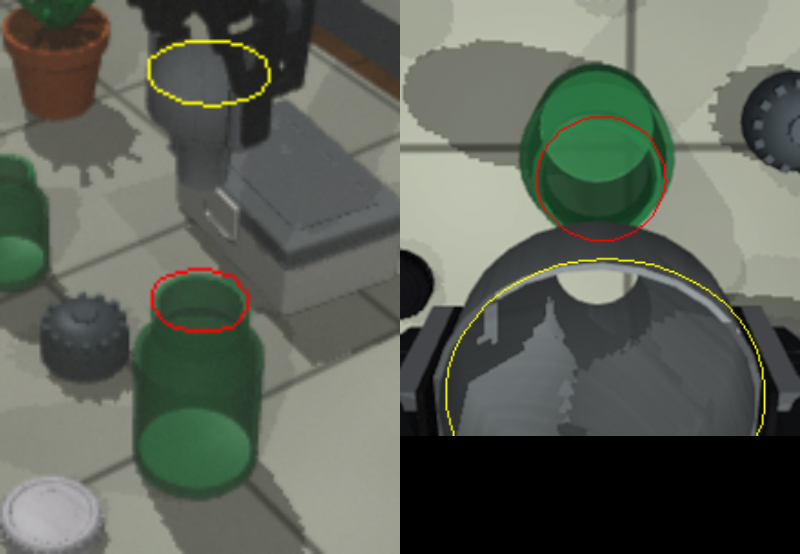

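The red ring matches the tall jar's mouth, at about (354,277) in side, and the funnel hangs upright above it, within roughly 1 mm sideways. Lowering gently.

Emit:
step_arm(
  series=[
    {"x": -0.002,"y": 0.002,"z": 0.05,"ax": 0,"ay": 0,"az": 0,"grip": 0},
    {"x": -0.002,"y": 0.002,"z": 0.11,"ax": 0,"ay": 0,"az": 0,"grip": 0},
    {"x": -0.002,"y": 0.002,"z": 0.16,"ax": 0,"ay": 0,"az": 0,"grip": 0},
    {"x": -0.002,"y": 0.002,"z": 0.2,"ax": 0,"ay": 0,"az": 0,"grip": 0},
    {"x": -0.002,"y": 0.002,"z": 0.23,"ax": 0,"ay": 0,"az": 0,"grip": 0},
    {"x": -0.002,"y": 0.002,"z": 0.25,"ax": 0,"ay": 0,"az": 0,"grip": 0},
    {"x": -0.002,"y": 0.002,"z": 0.258,"ax": 0,"ay": 0,"az": 0,"grip": 0},
    {"x": -0.002,"y": 0.002,"z": 0.258,"ax": 0,"ay": 0,"az": 0,"grip": 0},
    {"x": -0.002,"y": 0.002,"z": 0.258,"ax": 0,"ay": 0,"az": 0,"grip": 0},
  ],
)

```text
time: 22.2
tool_pos: [0.5566, -0.1549, 0.1309]
tcp_rot: [0.003, 3.14, -0.001]
wrist_force: [0.5, 0.3, -0.0]
width: 0.76
grip_force: 44.6
```

Emit:
step_arm(
  series=[
    {"x": 0,"y": 0,"z": 0.004,"ax": 0,"ay": 0,"az": 0,"grip": 0},
    {"x": 0,"y": 0,"z": 0.006,"ax": 0,"ay": 0,"az": 0,"grip": 0},
    {"x": 0,"y": 0,"z": 0.006,"ax": 0,"ay": 0,"az": 0,"grip": 0},
  ],
)

```text
time: 22.5
tool_pos: [0.5563, -0.1548, 0.1274]
tcp_rot: [0.003, 3.14, -0.001]
wrist_force: [-0.4, 0.1, 1.0]
width: 0.757
grip_force: 44.8
```

Emit:
step_arm(
  series=[
    {"x": 0,"y": 0,"z": 0.003,"ax": 0,"ay": 0,"az": 0,"grip": 0},
    {"x": 0,"y": 0,"z": 0.003,"ax": 0,"ay": 0,"az": 0,"grip": 0},
    {"x": 0,"y": 0,"z": 0.003,"ax": 0,"ay": 0,"az": 0,"grip": 0},
  ],
)

```text
time: 22.8
tool_pos: [0.5564, -0.155, 0.1261]
tcp_rot: [0.003, 3.14, -0.001]
wrist_force: [-0.3, -1.0, 5.8]
width: 0.759
grip_force: 45.1
```

```bash
python3 - <<'E'
from h import *
print(bot.read_state()['tool_pos'],bot.read_state()['wrist_force'])
E
```

```text
[ 0.55644339 -0.15503072  0.12612644] [-0.34640332 -0.99439338  5.80470032]
```

Contact at about 6 N means it is seated. Releasing and retreating upward.

Emit:
step_arm(
  series=[
    {"x": 0,"y": 0,"z": 0,"ax": 0,"ay": 0,"az": 0,"grip": -0.6},
    {"x": 0,"y": 0,"z": 0,"ax": 0,"ay": 0,"az": 0,"grip": -0.8},
    {"x": 0,"y": 0,"z": 0,"ax": 0,"ay": 0,"az": 0,"grip": -1},
    {"x": 0,"y": 0,"z": 0,"ax": 0,"ay": 0,"az": 0,"grip": -1},
    {"x": 0,"y": 0,"z": -0.03,"ax": 0,"ay": 0,"az": 0,"grip": -1},
    {"x": 0,"y": 0,"z": -0.1,"ax": 0,"ay": 0,"az": 0,"grip": -1},
    {"x": 0,"y": 0,"z": -0.2,"ax": 0,"ay": 0,"az": 0,"grip": -1},
    {"x": 0,"y": 0,"z": -0.3,"ax": 0,"ay": 0,"az": 0,"grip": -1},
    {"x": 0.1,"y": 0,"z": -0.3,"ax": 0,"ay": 0,"az": 0,"grip": -1},
    {"x": 0.2,"y": 0,"z": -0.3,"ax": 0,"ay": 0,"az": 0,"grip": -1},
    {"x": 0.25,"y": 0,"z": -0.3,"ax": 0,"ay": 0,"az": 0,"grip": -1},
    {"x": 0.25,"y": 0,"z": -0.3,"ax": 0,"ay": 0,"az": 0,"grip": -1},
  ],
)

```text
time: 24.0
tool_pos: [0.4282, -0.1541, 0.2767]
tcp_rot: [0.005, 3.141, -0.001]
wrist_force: [-0.2, -0.3, 0.1]
width: 0.998
grip_force: 0.0
```

Emit:
step_arm(
  series=[
    {"x": 0,"y": 0.1,"z": 0,"ax": 0,"ay": 0,"az": 0,"grip": -1},
    {"x": 0,"y": 0.2,"z": 0,"ax": 0,"ay": 0,"az": 0,"grip": -1},
    {"x": 0,"y": 0.3,"z": 0,"ax": 0,"ay": 0,"az": 0,"grip": -1},
    {"x": 0,"y": 0.4,"z": 0,"ax": 0,"ay": 0,"az": 0,"grip": -1},
    {"x": 0,"y": 0.5,"z": 0,"ax": 0,"ay": 0,"az": 0,"grip": -1},
    {"x": 0,"y": 0.6,"z": 0,"ax": 0,"ay": 0,"az": 0,"grip": -1},
    {"x": 0,"y": 0.7,"z": 0,"ax": 0,"ay": 0,"az": 0,"grip": -1},
    {"x": 0,"y": 0.8,"z": 0,"ax": 0,"ay": 0,"az": 0,"grip": -1},
    {"x": 0,"y": 0.85,"z": 0,"ax": 0,"ay": 0,"az": 0,"grip": -1},
    {"x": 0,"y": 0.85,"z": 0,"ax": 0,"ay": 0,"az": 0,"grip": -1},
    {"x": 0,"y": 0.85,"z": 0,"ax": 0,"ay": 0,"az": 0,"grip": -1},
  ],
)

```text
time: 25.1
tool_pos: [0.4319, 0.2713, 0.2756]
tcp_rot: [0.0, 3.141, -0.001]
wrist_force: [0.4, -0.5, 1.1]
width: 1.0
grip_force: 0.0
```

```bash
python3 - <<'E'
from h import *
c={n:imaging.read_camera(n) for n in("top","side")}
for cam in c:
  for k,g,kd in(('lidL',(.447,-.155),'white'),('lidS',(.4655,.078),'white'),('dome',(.5555,-.035),'dark'),('short',(.555,.077),'green')):
    print(cam,end=' ');lidfit(k,g,kd,cam)
M['f']=[(.161,.033)];M['c']=[(.139,.033)]
W=[]
for n,(u,v) in(("top",(330,190)),("side",(290,230))):
  cr=cv2.resize(c[n]['img'][v:v+120,u:u+110,::-1],None,fx=3.6,fy=3.6)
  for k in 'fc': cv2.polylines(cr,[np.round((hull(c[n],k,.555,-.155)-(u,v)+.5)*3.6).astype(np.int32)],True,(0,0,255),1)
  W.append(cr)
cv2.imwrite('pics/f2.png',np.hstack(W))
E
```

```text
top lidL [ 0.4466 -0.1547] 0.087
top lidS [0.467 0.079] 0.104
top dome [ 0.5514 -0.0319] 0.111
top short [0.5543 0.0763] 0.135
side lidL [ 0.4446 -0.1582] 0.056
side lidS [0.4646 0.0753] 0.113
side dome [ 0.5511 -0.0315] 0.737
side short [0.5575 0.0828] 0.2
```

View pics/f2.png

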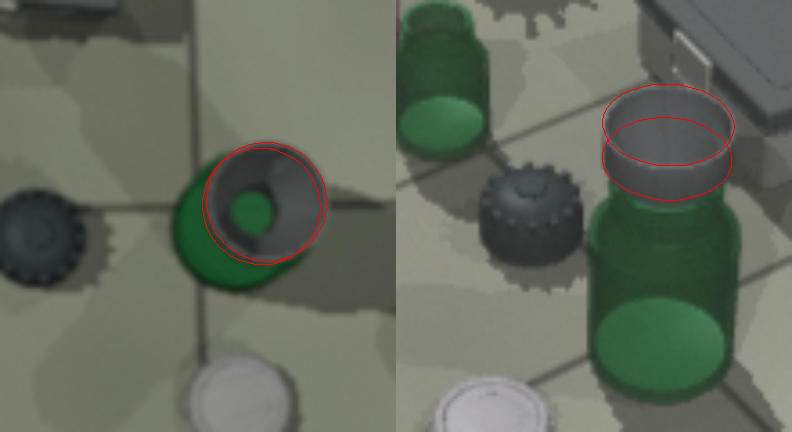

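The funnel rim and collar sit right on the predicted seated outline in both views. The lids and the dome measure inside tolerance, so I'm handing in.

```bash
python3 -c "
from workcell import bot
print(bot.finish_job())"
```

```text
the job is handed in; nothing more can be done
None
```

The job is handed in at about 25 s on the robot's clock, but no verdict came back. By my last camera check both lids lie in front of their jars, the silicone jar gripper stands between the jars, and the funnel is seated upright in the tall jar, all within tolerance.

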